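Fit a strainer element and hold its bayonet cap home

TASK

Refit the strainer: lower the mesh element, knob up, into the bore of the housing without dropping it and let go of it, then set the bayonet cap on with its pins in the two slots, push it down against the spring until its flange is flush on the housing, and twist it a quarter turn clockwise (seen from above) to the stop, so that its screw ears stand over the bosses. Finish still gripping the cap and pressing it flush, so that I can drive in the lock screws: do not let go. Leave the other parts and tools on the bench where they lie.

Things in the scene. Friction and masses are not known exactly. Their poses are not given: they have to be found in the camera images.
- rim (a point): Centre of the mouth of the strainer housing: an aluminium body fixed to the bench, 84 mm across, mouth 122 mm above the bench, z up. Bore 44 mm across, edge chamfered. Two slots for the cap's pins, 11.5 mm wide, to 60 mm across, cut the mouth at +x and -x of this frame. Two screw bosses (to 104 mm across, top 2 mm below the mouth) stand at +y and -y: the ears' places when home.
- housing: The same housing, origin under its centre. Base flange 124 mm across, 12 mm thick; pipe unions at +y and -y, 52 mm up, to 156 mm across. Below the slots the pins run clockwise (from above) in a groove whose roof is 6.5 mm below the mouth, 90 degrees to a hard stop; anticlockwise is blocked. At the stop the roof has a notch: a cap let go rises into it and stands 4.5 mm off the mouth.
- plate (a point): Centre of the upper face of the spring plate inside the bore, 82 mm below the mouth at rest. It carries the element and is pushed down by it: 5 N at rest, 1 N more per mm, 17 N at 12 mm down, stop at 14.5 mm. The element standing on it at rest has its shoulder 12 mm below the mouth and the top of its knob 30 mm above the mouth.
- element_mid (a point): The strainer element, a standing steel mesh tube with end caps, 112 mm tall, 0.13 to 0.21 kg; this point is on its axis half-way up (56 mm from foot and top). z up. Body 41 mm across, 70 mm high, bevelled foot; above its shoulder a round stem 14 mm across whose top 16 mm is a round pull knob 16 mm across: the grip.
- element: The same element; origin at the centre of its foot.
- cap_mid (a point): The steel bayonet cap, standing on its plug, 62 mm tall, 0.24 to 0.39 kg; this point is on its axis half-way up (31 mm). z up. Its head, 30 to 62 mm above the plug's underside, is 56 mm long along x with two flat sides 44 mm apart facing +y and -y: the grip. Below it a flange 74 mm across, 24 to 30 mm up, with screw ears at +x and -x (to 94 mm across, 16 mm wide).
- cap: The same cap; origin under its plug. Plug 41.5 mm across, 24 mm long, bevelled foot, hollow (26 mm wide, 48 mm deep: goes over the element's stem, its end pressing the element's shoulder). Two pins, 8 mm thick, to 56 mm across, centred 11 mm up, point to +x and -x. A half turn makes no difference. Flush home, this origin is 24 mm below the mouth and the spring is 12 mm down.
- barrel: Bystander: pump cylinder barrel, steel, 72 mm across, 50 mm high, seven bores in its top; origin under its centre.
- endplate: Bystander: eight-sided aluminium pump end plate, 100 mm across, with a black disc on it, 30 mm high in all; origin under its centre.
- retainer: Bystander: flat steel retainer disc with holes, 66 mm across, 12 mm thick; origin under its centre.
- piston: Bystander: small steel pump piston with brass slipper, lying, 58 mm long, 25 mm high; origin under its middle.
- spring: Bystander: coil spring standing on end, 28 mm across, 34 mm high; origin under its centre.
- wrench: Bystander: combination wrench, 170 mm long, lying along its x axis; origin at its middle.
- screwdriver: Bystander: screwdriver with yellow handle, 190 mm long, 26 mm high, lying along its x axis; origin at its middle.
- pliers: Bystander: pliers with black handles, about 180 mm long, lying along its x axis; origin near its middle.
Things that resemble listed ones, but are neither listed nor needed, are in the scene too. Leave any brown or orange look-alike of the cap alone. Leave any green look-alike of the element alone.

How it is judged:
On the way, in this order (a step that is already met when the one before it is completed fails the run):
1. the element stands in the bore on the spring plate, let go (horizontal distance between element_mid and rim below 0.004 m and z of element_mid in the frame of rim below -0.023 m and angle between element_mid's own z axis and vertical below 0.12 rad and contact force between the fingers and element below 0.3 N), for 0.2 s.
2. the cap is pushed in until its pins are below the roof of the groove (z of cap_mid in the frame of rim below 0.0105 m and horizontal distance between cap_mid and rim below 0.004 m and z of element_mid in the frame of rim below -0.0335 m), for 0.1 s.
At the end, for the whole second after the job is handed in: The element is in the bore under the cap; the cap is centred on the bore (4 mm), its flange flush on the mouth (within 2 mm, which the spring undoes by 4.5 mm when it is not pressed), turned a quarter turn from the slots (at least 80 degrees), and the fingers still hold it (contact over 3 N) (z of cap_mid in the frame of rim between 0.004 and 0.009 m and horizontal distance between each of cap_mid, element_mid and rim below 0.004 m and angle between the x axis of cap_mid and the x axis of rim, either way round above 1.4 rad and z of element_mid in the frame of rim below -0.035 m and contact force between the fingers and cap above 3 N); the arm keeps its last pose, push and grip.
It fails at once if the element was dropped into the bore (horizontal distance between element_mid and rim below 0.01 m and linear speed of element above 0.55 m/s).
It fails at once if a part or tool that was to be left alone was moved (over 30 mm) (distance of any of barrel, endplate, retainer, piston, spring, wrench, screwdriver, pliers from where it was at the start of the episode above 0.03 m).
It also fails if it takes over 72 s, if anything falls off the work surface, if the arm or the gripper's body presses on something with over 40 N, if the wrist force passes 120 N, or if a joint passes its speed limit or range.

ROBOT

A 7-joint arm with a two-finger parallel gripper is mounted at the origin on the work surface. World frame = base frame: x ahead of the robot, y to its left, z up, the work surface at z = 0. Lengths are in m, angles in rad, forces in N, time in s.
With the tool pointing down it reaches from about 0.425 to 0.875 m from the base axis. Payload 4.7 kg.
Tool frame: the origin (TCP) lies at the very end of the fingers, on their centre line; the grasp point (between the pads) lies 19 mm behind it; z points along the fingers, y is the line along which they close (so a half turn about z gives the same grasp; the last joint's range is limited). The gripper opens to 87 mm and grips with 3 to 60 N. Pads are 19 mm wide; open, the fingers measure 117 mm over their backs; the gripper's body (75 mm by 190 mm) begins 51 mm behind the grasp point.
Start: joints at [-1.16, 0.321, -0.07, 1.45, 0.023, 1.371, -0.057], TCP at [0.251, 0.6, 0.223] pointing down, gripper open.
Joint ranges: [-2.86, 2.86], [-0.3, 2.09], [-1.38, 1.24], [0.06, 2.45], [-1.56, 4.7], [0.09, 2.05], [-2.69, 2.69]. Speed limits (rad/s): [2.57, 2.57, 3.14, 3.14, 3.14, 3.14, 3.14].

INTERFACE

Orientations are given as a rotation vector (axis times angle).
In Python, from bench import ctrl gives the robot as it stands.
- The arm moves only by the shell command python3 -m jog 'ROWS' [FORCE]. ROWS is JSON, a list that holds one entry, the list of rows, each a list of 7 numbers: the shift along the tool's x, y, z in mm, then the turn, a rotation vector about the tool's x, y, z in degrees, then the finger opening in mm, from 0 to 87. A call has 1 to 10 rows; each row is the pose to reach, as a shift and turn from the pose commanded when the call began, along the tool's axes at that moment; what a row does not reach only later rows make up. A row lasts 1/10 s, in which the tool goes at most 50 mm and 8.59 degrees, less where a joint would pass 70% of its speed; a pose out of reach is approached as far as the arm can. A call with a gripper value outside its range is refused whole. The fingers move at their own pace and stop on an object; FORCE is the grip in N (left out, the last holds). Time passes only in rows, so rows that repeat a pose let the fingers close. It gives the time, the measured TCP pose, the force, the opening and the grip force at its end, in the units of the state.
- ctrl.get_state(): the state, without advancing time (a new reading comes with each control period).
- ctrl.get_image(name): name is "scene" or "top" or "wrist"; returns a dict with "image" (420x560x3 uint8, red, green, blue), "depth" (420x560 float32, m along the optical axis (not along the pixel's ray), 0 where there is no reading), "fov_y" (degrees; the focal length in pixels is half the picture's height over the tangent of half this angle, whatever the lens; pixels are square), "cx", "cy" (the principal point, pixels), "rvec" (rotation vector, rad) and "tvec" (3), from world to camera coordinates, as OpenCV has them. Camera axes: x right, y down, z forward; pixel columns grow to the right and rows downward; lengths in m; the calibration is good to about 2 mm. The wrist camera is an equidistant fisheye: a pixel r from the principal point sees the ray r / f radians off the axis. A picture is of the moment at which its call begins.
- ctrl.close_job(): hands the job in; it is judged then, once.
The state is a dict: "time": time; "joint_positions": joint angles; "qd": joint speeds; "joint_torque": joint torques, N m; "position": TCP position; "tool_rot": TCP orientation; "ft_force": force on the tool from outside, world axes, zero at the start; "torque": the same for the moment, N m; "grip_width": opening from 0.0 (shut) to 1.0 (fully open); "grip_force": force on a finger pad.
Only numpy, scipy, OpenCV 4.12 (cv2) and the standard library are available. Lean on these libraries where they do the work, as an engineer would, in place of code of your own. Each camera call takes 0.05 s, during which the arm holds its last target. There are 200 camera calls.

## Working session

There is one attempt and no reset: what is moved stays moved. The work goes in short steps, Python scripts to look and compute and a shell command to move; the robot and the scene stay as the last step left them, time stands still between calls to the robot, and variables do not carry over. Pictures are saved under pics/ and viewed, at most 10 in all, crops included, and the job is handed in when it is done.

```bash
ls; mkdir -p pics
cat > h.py <<'E'
import numpy as np, cv2
from bench import ctrl
from scipy.spatial.transform import Rotation as R
def shot(n):
    d=ctrl.get_image(n); d['f']=d['image'].shape[0]/2/np.tan(np.radians(d['fov_y']/2)); d['R']=cv2.Rodrigues(np.array(d['rvec'],float))[0]; d['t']=np.array(d['tvec'],float).ravel(); return d
def cloud(d):  # pinhole only
    h,w=d['depth'].shape; v,u=np.mgrid[:h,:w]; z=d['depth']
    c=np.stack([(u-d['cx'])/d['f']*z,(v-d['cy'])/d['f']*z,z],-1)
    return (c-d['t'])@d['R']
def save(d,name): cv2.imwrite('pics/'+name,d['image'][:,:,::-1])
E
python3 - <<'E'
from h import *
for n in ('top','scene'):
    d=shot(n); save(d,n+'0.png'); np.savez(n+'0.npz',P=cloud(d),img=d['image'],z=d['depth']); print(n,d['f'],d['cx'],d['cy'],-d['R'].T@d['t'])
print(ctrl.get_state())
E
```

```text
pics
top 478.92654610362405 268.38422061471124 210.32399354317096 [0.29054573 0.00485421 1.3845189 ]
scene 510.36528112917335 267.3988084495769 211.35730568456378 [1.10035834 0.55353562 0.89588148]
{'time': 0.1, 'joint_positions': array([-1.15986134,  0.32174979, -0.07009383,  1.45161288,  0.02259689,
        1.37078552, -0.05690441]), 'qd': array([-0.00167303, -0.0010683 ,  0.0013218 , -0.00287792,  0.00045008,
        0.00055837,  0.00057551]), 'joint_torque': array([ 5.06768611e-04, -4.92571914e+01, -4.05533044e-01, -3.13398170e+01,
       -6.41585095e-02,  3.95477400e-02,  1.07989895e-04]), 'position': array([0.25106401, 0.59899231, 0.2215403 ]), 'tool_rot': array([-6.19162836e-01, -3.07970772e+00,  2.74754142e-03]), 'ft_force': array([ 0.3272545 , -0.12192889, -0.36648467]), 'torque': array([-0.01426677,  0.01918097,  0.02895292]), 'grip_force': 0.0, 'grip_width': 1.002528994134317}
```

View pics/top0.png

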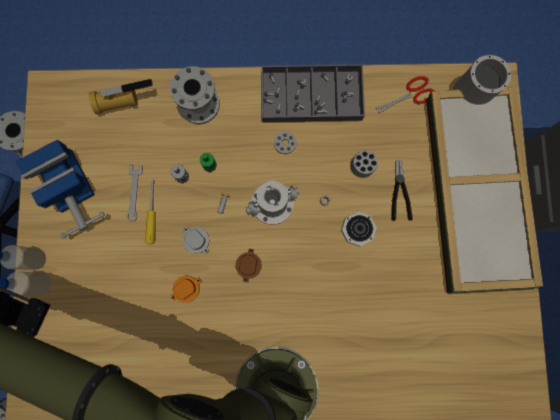

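View pics/scene0.png

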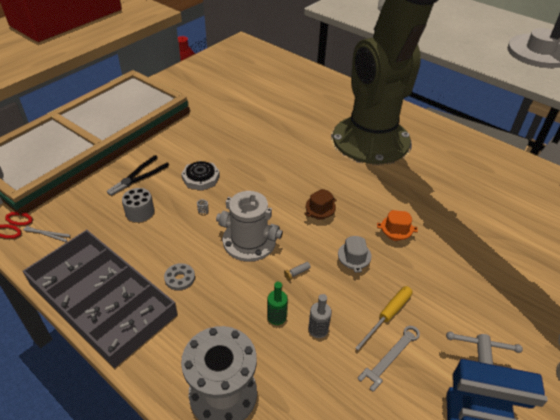

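Top: the housing is at (271,201), the steel element at (179,173) next to the green decoy at (208,161), and the steel cap at (196,240). The orange and brown look-alikes are at (186,288) and (248,265). The scene view agrees: housing (250,220), element (320,315), cap (354,252).

Run:
```python
from h import *
def st(n,u0,u1,v0,v1,zl,zh,lab):
    f=np.load(n+'0.npz'); P=f['P'][v0:v1,u0:u1].reshape(-1,3); m=(P[:,2]>zl)&(P[:,2]<zh); Q=P[m]
    if len(Q)<3: print(n,lab,len(Q)); return
    (c,s,a)=cv2.minAreaRect((Q[:,:2]*1000).astype(np.float32))
    e=cv2.minEnclosingCircle((Q[:,:2]*1000).astype(np.float32))
    print(n,lab,len(Q),'mean',Q.mean(0).round(4),'rect',np.round(c,1),np.round(s,1),round(a,1),'circ',np.round(e[0],1),round(e[1],1),'z',np.percentile(Q[:,2],[5,50,95]).round(4))
for n,b in (('top',[(235,310,165,235),(160,196,150,195),(170,218,222,258)]),('scene',[(205,300,180,270),(295,340,280,345),(325,380,225,280)])):
    st(n,*b[0],.112,.15,'rim'); st(n,*b[0],.003,.02,'base')
    st(n,*b[1],.085,.13,'knob'); st(n,*b[1],.01,.07,'body')
    st(n,*b[2],.05,.075,'caphead'); st(n,*b[2],.018,.04,'flange'); st(n,*b[2],-.02,.004,'bench')
for n,b in (('top',(225,315,160,245)),('top',(170,225,215,270)),('scene',(210,295,175,270))):
    i=np.load(n+'0.npz')['img'][b[2]:b[3],b[0]:b[1]]; cv2.imwrite(f'pics/c{n}{b[0]}.png',cv2.resize(i[:,:,::-1],None,fx=6,fy=6,interpolation=2))
a=cv2.imread('pics/ctop225.png');b=cv2.imread('pics/ctop170.png')
o=np.zeros((510,800,3),np.uint8);a=cv2.resize(a,(450,425));b=cv2.resize(b,(330,330));o[:425,:450]=a;o[:330,460:790]=b;cv2.imwrite('pics/crop1.png',o)
```

```text
top rim 592 mean [0.5198 0.0037 0.1218] rect [520.3   3.1] [82.8 82.7] 68.3 circ [520.8   3.4] 51.9 z [0.1172 0.122  0.1261]
top base 975 mean [0.5187 0.0019 0.0078] rect [532.4   3.9] [218.1 205.3] 89.2 circ [530.8   6.7] 144.9 z [0.0032 0.0056 0.0163]
top knob 39 mean [0.6039 0.268  0.1077] rect [604.2 268.5] [15.9 13.9] 42.9 circ [604.3 268.4] 8.4 z [0.0863 0.1098 0.115 ]
top body 140 mean [0.5966 0.2624 0.0515] rect [595.6 262. ] [58.9 41.3] 36.8 circ [591.9 266.1] 32.6 z [0.0152 0.0608 0.0695]
top caphead 296 mean [0.4136 0.2218 0.0616] rect [414.  222.3] [55.6 43.2] 44.5 circ [414.1 222.4] 28.5 z [0.0565 0.062  0.0658]
top flange 269 mean [0.4118 0.2174 0.03  ] rect [413.6 222.9] [75.2 72.4] 0.9 circ [415.5 221.4] 46.9 z [0.0255 0.0299 0.0352]
top bench 1030 mean [ 0.4185  0.2361 -0.0005] rect [418.5 234.1] [140.3 102.7] 89.3 circ [418.5 234.2] 86.9 z [-0.0049 -0.0003  0.0032]
scene rim 784 mean [0.5283 0.0061 0.1202] rect [526.2   3.5] [85.7 83.3] 64.0 circ [524.9   3.9] 51.8 z [0.1137 0.1209 0.1236]
scene base 921 mean [ 0.5375 -0.001   0.0109] rect [483.3 -32.8] [305.9 241.7] 40.6 circ [493.4 -31.1] 184.8 z [0.0033 0.0113 0.0184]
scene knob 113 mean [0.6122 0.2703 0.1042] rect [610.8 269.5] [16.4 15. ] 54.9 circ [610.  269.5] 8.7 z [0.0874 0.1079 0.1131]
scene body 486 mean [0.6206 0.2749 0.048 ] rect [612.5 270.5] [38.7 41.4] 31.7 circ [611.  269.3] 21.2 z [0.0147 0.0507 0.0696]
scene caphead 408 mean [0.4225 0.2245 0.0603] rect [419.8 223.1] [57.2 44.1] 44.9 circ [419.6 223. ] 29.1 z [0.0528 0.0611 0.0637]
scene flange 391 mean [0.4311 0.23   0.0299] rect [389.6 210.7] [154.4  73.1] 21.8 circ [381.3 231.3] 77.9 z [0.0248 0.0296 0.0362]
scene bench 2123 mean [ 0.3921  0.199  -0.0006] rect [387.6 202.2] [176.9 129.8] 36.6 circ [390.2 199.7] 106.4 z [-0.0034 -0.0006  0.0022]
```

View pics/crop1.png

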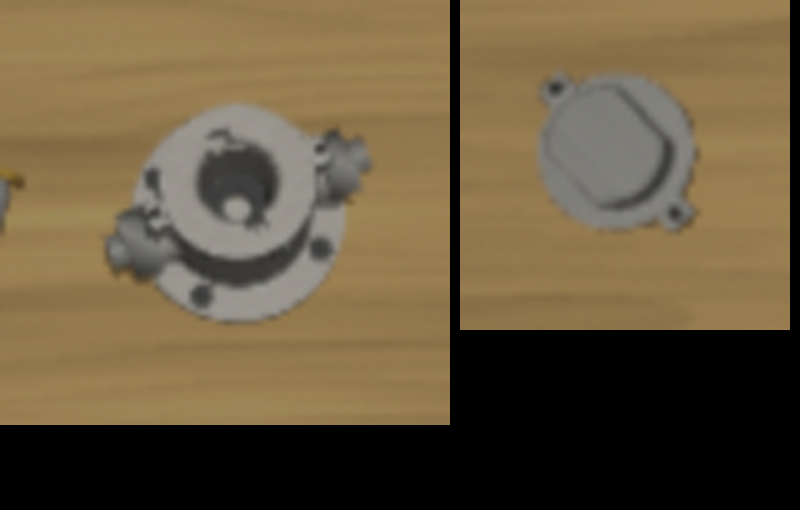

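The crop shows the housing slots near (212,137) and (258,222) and the unions at (130,245) and (345,165). The cap ears are at (555,88) and (677,213), so the cap's x axis is at about 45°. The two cameras disagree by about 5 mm, so I'll refine with the wrist camera.

```bash
cat >> h.py <<'E'
def go(x=None,y=None,z=None,yaw=None):
    """shift (tool mm) and turn (deg, tool) from current pose to point; yaw=world angle of tool y axis, deg (tool pointing down)"""
    s=ctrl.get_state(); p=s['position']; T=R.from_rotvec(s['tool_rot'])
    M=T.as_matrix(); y0=np.degrees(np.arctan2(M[1,1],M[0,1]))
    t=np.array([p[0] if x is None else x,p[1] if y is None else y,p[2] if z is None else z])
    a=np.radians(y0 if yaw is None else yaw); ya=np.array([np.cos(a),np.sin(a),0]); zc=np.array([0,0,-1.])
    G=R.from_matrix(np.stack([np.cross(ya,zc),ya,zc],1))
    print('t',round(s['time'],2),'pos',np.round(p*1000,1),'ytool',round(y0,1),'tilt',np.round(np.degrees((T.inv()*R.from_matrix(np.stack([np.cross([M[0,1],M[1,1],0],zc),[M[0,1],M[1,1],0],zc],1))).as_rotvec()),2),'q',np.round(s['joint_positions'],2),'F',np.round(s['ft_force'],1),'grip',round(s['grip_width']*87,1),round(s['grip_force'],1))
    print('shift',np.round(M.T@(t-p)*1000,1),'turn',np.round(np.degrees((T.inv()*G).as_rotvec()),1))
E
python3 -c "
from h import *
go(.607,.269,.24)
d=shot('wrist'); print(d['f'],d['cx'],d['cy'],-d['R'].T@d['t'],d['R'][2])"
```

```text
t 0.1 pos [251.1 599.  221.5] ytool 67.3 tilt [-0.1   0.01 -0.  ] q [-1.16  0.32 -0.07  1.45  0.02  1.37 -0.06] F [ 0.3 -0.1 -0.4] grip 87.2 0.0
shift [-455.8 -166.8  -18.1] turn [-0.1  0.   0. ]
325.19226210127806 281.7645897662445 205.4142634482651 [0.17983057 0.62898194 0.38424775] [ 0.25698207 -0.11026148 -0.96010553]
```

```bash
python3 -m jog '[[[-25,-9,-1,0,0,0,50],[-75,-27,-3,0,0,0,50],[-125,-46,-5,0,0,0,50],[-175,-64,-7,0,0,0,50],[-225,-82,-9,0,0,0,50],[-275,-101,-11,0,0,0,50],[-325,-119,-13,0,0,0,50],[-370,-136,-15,0,0,0,50],[-405,-149,-16,0,0,0,50],[-430,-158,-17,0,0,0,50]]]'
python3 - <<'E'
from h import *
go(.607,.269,.24)
E
```

```text
time: 1.15
position: [0.5896, 0.2829, 0.2394]
tool_rot: [0.626, 3.077, -0.003]
ft_force: [-0.2, 0.5, 0.1]
grip_width: 0.577
grip_force: 0.0
t 1.15 pos [589.6 282.9 239.4] ytool 67.0 tilt [-0.09  0.1   0.  ] q [-0.63  0.32  0.19  1.42 -0.06  1.4   0.72] F [-0.2  0.5  0.1] grip 50.2 0.0
shift [-21.5  -6.   -0.5] turn [-0.1  0.1  0. ]
```

Run:
```python
from h import *
d=shot('wrist'); save(d,'w1.png'); print(d['cx'],d['cy'],-d['R'].T@d['t'])
np.savez('w1.npz',img=d['image'],z=d['depth'],R=d['R'],t=d['t'],f=d['f'],c=[d['cx'],d['cy']])
```

```text
281.7645897662445 205.4142634482651 [0.51826514 0.3132961  0.40196757]
```

View pics/w1.png

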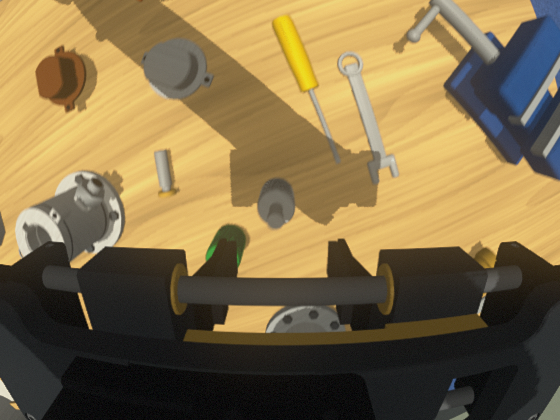

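Wrist view: the element is at (276,203) with its knob at (278,217), between the fingers' image columns. The cap is at (175,68), the housing mouth at (45,240) and the green decoy at (228,243).

```bash
cat >> h.py <<'E'
def fcloud(d):
    h,w=d['depth'].shape; v,u=np.mgrid[:h,:w]; a=(u-d['cx'])/d['f'];b=(v-d['cy'])/d['f']; th=np.hypot(a,b)+1e-9
    z=d['depth']; k=np.tan(np.minimum(th,1.5))/th*z
    return (np.stack([a*k,b*k,z],-1)-d['t'])@d['R']
def st(P,b,zl,zh,lab,mask=None):
    u0,u1,v0,v1=b; P=P[v0:v1,u0:u1].reshape(-1,3); m=(P[:,2]>zl)&(P[:,2]<zh)
    Q=P[m]
    if len(Q)<5: print(lab,len(Q)); return
    q=(Q[:,:2]*1000).astype(np.float32); c,s,a=cv2.minAreaRect(q); e=cv2.minEnclosingCircle(q)
    print(lab,len(Q),'mean',(Q.mean(0)*1000).round(1),'rect',np.round(c,1),np.round(s,1),round(a,1),'circ',np.round(e[0],1),round(e[1],1),'zpct',(np.percentile(Q[:,2],[5,50,95])*1000).round(1))
    return Q
E
python3 - <<'E'
from h import *
f=np.load('w1.npz'); d=dict(image=f['img'],depth=f['z'],R=f['R'],t=f['t'],f=float(f['f']),cx=f['c'][0],cy=f['c'][1])
P=fcloud(d)
st(P,(255,300,175,232),.098,.12,'knob');st(P,(255,300,175,232),.106,.12,'knobtop');st(P,(255,300,175,232),.02,.06,'body')
st(P,(140,215,35,105),.055,.07,'cap'); st(P,(5,75,190,262),.116,.13,'rim'); st(P,(255,330,120,160),-.02,.02,'bench')
E
```

```text
knob 284 mean [605.2 268.9 110.6] rect [606.4 268.3] [15.5 15.6] 45.9 circ [606.6 268.2] 8.2 zpct [100.6 112.2 113.4]
knobtop 244 mean [605.9 268.5 112.1] rect [606.4 268.3] [15.5 15.6] 45.9 circ [606.6 268.2] 8.2 zpct [108.7 112.4 113.5]
body 246 mean [591.4 275.7  41.9] rect [597.2 272.3] [41.8 21.5] 65.6 circ [606.3 268.2] 20.9 zpct [22.4 41.6 59.4]
cap 1710 mean [417.2 223.7  62.4] rect [415.8 222.3] [56.5 44.3] 43.2 circ [415.6 222.6] 28.5 zpct [60.6 62.5 63.9]
rim 1414 mean [507.5  13.2 121.7] rect [512.2   7.5] [85.3 61.6] 69.3 circ [515.3   7.4] 47.5 zpct [117.3 122.3 123.6]
bench 2987 mean [553.2 311.1   1. ] rect [553.4 311.3] [92.6 49.4] 67.4 circ [554.  311.1] 51.9 zpct [-0.8  0.5  2.2]
```

```bash
python3 -c "
from h import *
go(.6065,.2682,.087)"
```

```text
t 1.2 pos [593.3 277.9 239.3] ytool 66.6 tilt [-0.19  0.33  0.  ] q [-0.63  0.32  0.19  1.42 -0.05  1.4   0.72] F [ 1.9 -4.7  0.9] grip 49.9 0.0
shift [-15.   -3.2 152.4] turn [-0.2  0.3  0. ]
```

```bash
python3 -m jog '[[[-9,-2,0,0,0,0,50],[-9,-2,20,0,0,0,50],[-9,-2,45,0,0,0,50],[-9,-2,70,0,0,0,50],[-9,-2,90,0,0,0,50],[-9,-2,90,0,0,0,50],[-9,-2,90,0,0,0,50],[-9,-2,90,0,0,0,50]]]' 20; python3 -c "
from h import *
go(.6065,.2682,.087)"
```

```text
time: 2.0
position: [0.5948, 0.2833, 0.1512]
tool_rot: [0.617, 3.079, 0.003]
ft_force: [0.2, 0.3, -0.2]
grip_width: 0.57
grip_force: 0.0
t 2.0 pos [594.8 283.3 151.2] ytool 67.3 tilt [ 0.13  0.08 -0.  ] q [-0.62  0.38  0.18  1.53 -0.07  1.24  0.74] F [ 0.2  0.3 -0.2] grip 49.6 0.0
shift [-16.5  -9.6  64.3] turn [ 0.1  0.1 -0. ]
```

```bash
python3 -m jog '[[[-8,-5,0,0,0,0,50],[-16.5,-9.6,5,0,0,0,50],[-16.5,-9.6,15,0,0,0,50],[-16.5,-9.6,30,0,0,0,50],[-16.5,-9.6,45,0,0,0,50],[-16.5,-9.6,57,0,0,0,50],[-16.5,-9.6,64,0,0,0,50],[-16.5,-9.6,64,0,0,0,50],[-16.5,-9.6,64,0,0,0,50]]]'; python3 -c "
from h import *
go(.6065,.2682,.087)
d=shot('wrist');st(fcloud(d),(255,310,130,260),.09,.12,'k')"
```

```text
time: 2.9
position: [0.6059, 0.2673, 0.0857]
tool_rot: [0.619, 3.08, 0.0]
ft_force: [-0.3, 0.1, -0.1]
grip_width: 0.577
grip_force: 0.0
t 2.9 pos [605.9 267.3  85.7] ytool 67.3 tilt [ 0.01  0.01 -0.  ] q [-0.59  0.44  0.18  1.58 -0.08  1.13  0.78] F [-0.3  0.1 -0.1] grip 50.2 0.0
shift [-0.2  1.1 -1.3] turn [ 0.  0. -0.]
k 176 mean [600.7 270.9  96.7] rect [601.7 270.1] [13.4  6.3] 71.0 circ [604.1 269.3] 6.8 zpct [ 90.8  97.5 102.7]
```

Within about 1 mm. Raise 1.5 mm and close.

```bash
python3 -m jog '[[[0,1,-1.5,0,0,0,30],[0,1,-1.5,0,0,0,10],[0,1,-1.5,0,0,0,8],[0,1,-1.5,0,0,0,8],[0,1,-1.5,0,0,0,8],[0,1,-1.5,0,0,0,8],[0,1,-15,0,0,0,8],[0,1,-40,0,0,0,8],[0,1,-80,0,0,0,8],[0,1,-110,0,0,0,8]]]' 25; python3 -c "
from h import *
go(.5205,.0035,.235,yaw=115)"
```

```text
time: 3.95
position: [0.6066, 0.268, 0.1985]
tool_rot: [0.619, 3.079, 0.002]
ft_force: [0.3, 1.0, -1.4]
grip_width: 0.162
grip_force: 25.0
t 3.95 pos [606.6 268.  198.5] ytool 67.3 tilt [ 0.07  0.07 -0.  ] q [-0.6   0.36  0.19  1.46 -0.07  1.33  0.77] F [ 0.3  1.  -1.4] grip 14.1 25.0
shift [ -22.9 -277.1  -36.8] turn [  0.    0.1 -47.7]
```

```bash
python3 -m jog '[[[0,0,-25,0,0,0,8],[0,-15,-50,0,0,0,8],[-4,-40,-60,0,0,0,8],[-8,-70,-60,0,0,0,8],[-12,-105,-60,0,0,0,8],[-16,-140,-60,0,0,0,8],[-20,-170,-60,0,0,0,8],[-23,-190,-60,0,0,0,8],[-23,-197,-60,0,0,0,8],[-23,-197,-60,0,0,0,8]]]' 25; python3 -c "
from h import *
ctrl.get_image('top')
go(.5205,.0035,.235)
d=shot('wrist'); save(d,'w2.png'); 
np.savez('w2.npz',img=d['image'],z=d['depth'],R=d['R'],t=d['t'],f=d['f'],c=[d['cx'],d['cy']])"
```

```text
time: 4.95
position: [0.5513, 0.0772, 0.2561]
tool_rot: [0.621, 3.079, 0.001]
ft_force: [0.4, 0.1, -0.1]
grip_width: 0.168
grip_force: 25.0
t 5.0 pos [551.4  78.7 255.8] ytool 67.3 tilt [ 0.07  0.   -0.  ] q [-0.45  0.11  0.28  1.65 -0.03  1.39  1.01] F [ 0.1 -0.2 -1.3] grip 14.1 25.0
shift [ -0.5 -81.3  20.7] turn [ 0.1  0.  -0. ]
```

View pics/w2.png

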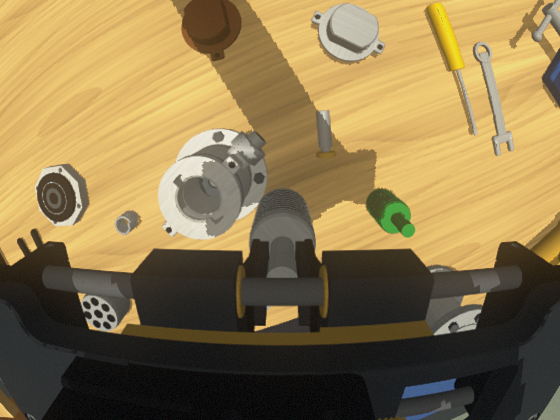

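The housing mouth is fully visible at about (201,196), with slots near (177,180) and (234,203). The element hangs upright at (282,230).

```bash
cat >> h.py <<'E'
def load(n):
    f=np.load(n); return dict(image=f['img'],depth=f['z'],R=f['R'],t=f['t'],f=float(f['f']),cx=f['c'][0],cy=f['c'][1])
def proj(d,X):
    c=X@d['R'].T+d['t']; r=np.hypot(c[...,0],c[...,1]); th=np.arctan2(r,c[...,2]); k=d['f']*th/r
    return c[...,0]*k+d['cx'],c[...,1]*k+d['cy']
def circfit(q):
    A=np.c_[2*q,np.ones(len(q))]; s=np.linalg.lstsq(A,(q**2).sum(1),rcond=None)[0]; return s[:2],np.sqrt(s[2]+s[0]**2+s[1]**2)
E
python3 - <<'E'
from h import *
d=load('w2.npz'); P=fcloud(d)
Q=st(P,(150,250,150,245),.1185,.126,'rim'); 
c=np.array(cv2.minAreaRect((Q[:,:2]*1000).astype(np.float32))[0])/1000
Z=P[...,2].astype(np.float32)
for it in range(4):
    ang=np.radians(np.arange(0,360,2)); rr=np.arange(.012,.058,.0004)
    X=np.stack(np.broadcast_arrays(c[0]+rr*np.cos(ang)[:,None],c[1]+rr*np.sin(ang)[:,None],.122),-1)
    u,v=proj(d,X); H=cv2.remap(Z,u.astype(np.float32),v.astype(np.float32),0)
    on=abs(H-.122)<.003
    outer=np.array([rr[np.where(o)[0].max()] if o.any() else np.nan for o in on]); inner=np.array([rr[np.where(o)[0].min()] if o.any() else np.nan for o in on])
    go_=np.abs(outer-.042)<.003; gi=(np.abs(inner-.0225)<.003)
    co,ro=circfit((c+outer[:,None]*np.c_[np.cos(ang),np.sin(ang)])[go_]); ci,ri=circfit((c+inner[:,None]*np.c_[np.cos(ang),np.sin(ang)])[gi])
    print(co*1000,ro*1000,go_.sum(),ci*1000,ri*1000,gi.sum()); c=co
m=(inner>.0265)&(inner<.034); print('slot angles',np.degrees(ang[m]).round(), (inner[m]*1000).round(1))
a=ang[m]; print('axis',np.degrees(np.angle(np.exp(2j*a).mean())/2))
st(P,(255,310,190,250),.15,.24,'elbody'); go(c[0],c[1])
E
```

```text
rim 4145 mean [521.3   5.2 122.2] rect [522.2   2.8] [82.8 84.3] 64.8 circ [525.    3.8] 52.5 zpct [120.3 122.3 123.5]
[522.30933224   3.03494615] 41.80595259367712 160 [522.16417389   3.50242048] 21.742038421964896 157
[522.2975088    3.02759705] 41.82022232466429 160 [522.21525899   3.51863838] 21.732450824820155 158
[522.30551271   3.03401669] 41.822720826926385 160 [522.21610108   3.50882615] 21.73709852804467 158
[522.30507212   3.03803015] 41.82771807245593 160 [522.21143946   3.51770892] 21.73245082481516 158
slot angles [ 12.  14.  16.  18.  20.  22.  24.  26.  28.  30. 190. 192. 194. 196.
 198. 200. 202. 204. 206. 208. 210. 212.] [30.  30.4 29.6 29.6 30.  29.6 29.2 29.6 30.  29.6 27.6 30.  30.4 30.
 29.6 30.  30.  29.6 29.6 29.6 30.  27.2]
axis 21.0
elbody 2317 mean [538.1  84.1 224. ] rect [543.7  82.2] [31.8 27. ] 30.3 circ [544.9  81.2] 19.5 zpct [184.4 234.8 239.8]
t 5.05 pos [551.4  79.4 255.6] ytool 67.4 tilt [ 0.06 -0.01  0.  ] q [-0.45  0.11  0.28  1.65 -0.03  1.39  1.01] F [ 0.6  0.7 -2.4] grip 14.1 25.0
shift [ -2.5 -81.7  -0.1] turn [ 0.1 -0.   0. ]
```

Run:
```python
from h import *
from scipy.optimize import least_squares
d=load('w2.npz'); P=fcloud(d); p=P[185:260,250:315].reshape(-1,3)
p=p[np.hypot(p[:,0]-.5514,p[:,1]-.079)<.03]; print('z hist',np.histogram(p[:,2],bins=np.arange(.15,.30,.01)))
for lo,hi in((.175,.205),(.205,.234),(.175,.234)):
    q=p[(p[:,2]>lo)&(p[:,2]<hi),:2]
    print(len(q),least_squares(lambda c:np.hypot(*(q-c).T)-.0205,[.5514,.079],loss='soft_l1',f_scale=.001).x*1000)
```

```text
z hist (array([   0,    0,   82,  147,  175,  196,  219,  286, 1428,  319,  281,
        431,  338,   42]), array([0.15, 0.16, 0.17, 0.18, 0.19, 0.2 , 0.21, 0.22, 0.23, 0.24, 0.25,
       0.26, 0.27, 0.28, 0.29]))
473 [551.62320476  78.43632677]
720 [551.63358143  78.29929258]
1193 [551.62846349  78.35285063]
```

```bash
python3 -m jog '[[[-1,-15,0,0,0,0,8],[-2,-40,0,0,0,0,8],[-2.5,-65,0,0,0,0,8],[-2.5,-78,0,0,0,0,8],[-2.5,-81.5,0,0,0,0,8],[-2.5,-81.5,10,0,0,0,8],[-2.5,-81.5,20,0,0,0,8],[-2.5,-81.5,30,0,0,0,8],[-2.5,-81.5,35,0,0,0,8],[-2.5,-81.5,35,0,0,0,8]]]' 25; python3 -c "
from h import *
ctrl.get_image('top')
go(.5222,.0034,.131)"
```

```text
time: 6.05
position: [0.5214, 0.0017, 0.2191]
tool_rot: [-0.617, -3.078, 0.001]
ft_force: [1.1, 0.6, -1.4]
grip_width: 0.166
grip_force: 25.0
t 6.1 pos [521.9   1.6 219.9] ytool 67.3 tilt [-0.04 -0.05 -0.  ] q [-0.38  0.05  0.34  1.78 -0.02  1.32  1.14] F [-0.1 -1.  -1.4] grip 14.2 25.0
shift [ 0.3  1.9 88.9] turn [-0.  -0.1 -0. ]
```

```bash
python3 -m jog '[[[0.3,1,0,0,0,0,8],[0.3,1.7,0,0,0,0,8],[0.3,1.7,5,0,0,0,8],[0.3,1.7,10,0,0,0,8],[0.3,1.7,15,0,0,0,8],[0.3,1.7,20,0,0,0,8],[0.3,1.7,25,0,0,0,8],[0.3,1.7,30,0,0,0,8],[0.3,1.7,30,0,0,0,8]]]' 25; python3 -c "
from h import *
go(.5222,.0034,.128)"
```

```text
time: 7.0
position: [0.5219, 0.0029, 0.1896]
tool_rot: [-0.619, -3.079, 0.001]
ft_force: [0.4, 0.4, -1.2]
grip_width: 0.165
grip_force: 25.0
t 7.0 pos [521.9   2.9 189.6] ytool 67.3 tilt [-0.04 -0.08 -0.  ] q [-0.38  0.07  0.34  1.82 -0.02  1.26  1.14] F [ 0.4  0.4 -1.2] grip 14.3 25.0
shift [-0.2  0.6 61.6] turn [-0.  -0.1 -0. ]
```

```bash
python3 -m jog '[[[0,0.3,8,0,0,0,8],[0,0.3,16,0,0,0,8],[0,0.3,24,0,0,0,8],[0,0.3,32,0,0,0,8],[0,0.3,40,0,0,0,8],[0,0.3,47,0,0,0,8],[0,0.3,53,0,0,0,8],[0,0.3,58,0,0,0,8],[0,0.3,60,0,0,0,8],[0,0.3,60,0,0,0,8]]]' 25; python3 -c "
from h import *
go(.5222,.0034,.127)"
```

```text
time: 8.0
position: [0.5225, 0.0032, 0.1303]
tool_rot: [-0.619, -3.08, 0.0]
ft_force: [0.2, 0.4, -0.0]
grip_width: 0.163
grip_force: 25.0
t 8.0 pos [522.5   3.2 130.3] ytool 67.3 tilt [-0.01 -0.02 -0.  ] q [-0.37  0.12  0.34  1.89 -0.04  1.14  1.16] F [ 0.2  0.4 -0. ] grip 14.2 25.0
shift [0.3 0.1 3.3] turn [-0. -0. -0.]
```

```bash
python3 -m jog '[[[0,0,1,0,0,0,8],[0,0,2,0,0,0,8],[0,0,3,0,0,0,8],[0,0,3.5,0,0,0,8],[0,0,3.5,0,0,0,8],[0,0,3.5,0,0,0,8]]]' 25; python3 -c "
from h import *
go(.5222,.0034,.127)"
```

```text
time: 8.6
position: [0.5226, 0.0032, 0.1271]
tool_rot: [0.619, 3.08, 0.0]
ft_force: [1.2, 0.7, -1.4]
grip_width: 0.162
grip_force: 25.0
t 8.6 pos [522.6   3.2 127.1] ytool 67.3 tilt [ 0.  0. -0.] q [-0.37  0.12  0.34  1.9  -0.04  1.13  1.16] F [ 1.2  0.7 -1.4] grip 14.1 25.0
shift [0.5 0.  0.1] turn [ 0.  0. -0.]
```

```bash
python3 -m jog '[[[0,0,1,0,0,0,8],[0,0,2,0,0,0,8],[0,0,2.5,0,0,0,8],[0,0,2.5,0,0,0,8],[0,0,2.5,0,0,0,8]]]' 25; python3 -c "
from h import *
go(.5222,.0034,.127)"
```

```text
time: 9.1
position: [0.523, 0.0033, 0.125]
tool_rot: [0.619, 3.079, 0.001]
ft_force: [-1.0, 0.5, 4.6]
grip_width: 0.16
grip_force: 25.0
t 9.1 pos [523.    3.3 125. ] ytool 67.3 tilt [ 0.04  0.05 -0.  ] q [-0.37  0.12  0.34  1.9  -0.05  1.13  1.16] F [-1.   0.5  4.6] grip 13.9 25.0
shift [ 0.8 -0.2 -2. ] turn [ 0.  0. -0.]
```

Contact with the plate (about 5 N). Open a little, wait, then raise.

```bash
python3 -m jog '[[[0,0,0,0,0,0,20],[0,0,0,0,0,0,30],[0,0,0,0,0,0,40],[0,0,0,0,0,0,40],[0,0,-10,0,0,0,40],[0,0,-30,0,0,0,40],[0,0,-60,0,0,0,40],[0,0,-95,0,0,0,60],[0,0,-120,0,0,0,60],[0,0,-125,0,0,0,60]]]' 25
python3 - <<'E'
from h import *
ctrl.get_image('top'); go(.4157,.2225,.2)
d=shot('wrist'); P=fcloud(d); np.savez('w3.npz',img=d['image'],z=d['depth'],R=d['R'],t=d['t'],f=d['f'],c=[d['cx'],d['cy']]); save(d,'w3.png')
Q=P.reshape(-1,3);m=(np.hypot(Q[:,0]-.5223,Q[:,1]-.0033)<.02)&(Q[:,2]>.14)&(Q[:,2]<.16);Q=Q[m]
print(m.sum(),Q.mean(0),cv2.minEnclosingCircle((Q[:,:2]*1000).astype(np.float32)),np.percentile(Q[:,2],[10,50,90]))
E
```

```text
time: 10.1
position: [0.5245, 0.0032, 0.2537]
tool_rot: [0.618, 3.074, 0.004]
ft_force: [-0.5, 0.2, -1.4]
grip_width: 0.64
grip_force: 0.0
t 10.15 pos [523.9   3.2 252.5] ytool 67.3 tilt [ 0.15  0.24 -0.  ] q [-0.39  0.03  0.34  1.73 -0.01  1.38  1.13] F [ 0.3 -0.8  0.5] grip 56.9 0.0
shift [184.8 160.3  52.2] turn [ 0.2  0.2 -0. ]
330 [0.5217083  0.0034179  0.15128975] ((522.791748046875, 3.130004405975342), 8.160501480102539) [0.14631005 0.15230165 0.15336989]
```

Run:
```python
from h import *
for n in('w2.npz','w3.npz'):
    d=load(n); P=fcloud(d); Q=P.reshape(-1,3); Q=Q[np.hypot(Q[:,0]-.4157,Q[:,1]-.2225)<.06]
    h=Q[(Q[:,2]>.058)&(Q[:,2]<.067)]; f=Q[(Q[:,2]>.026)&(Q[:,2]<.034)]
    print(n,len(h),len(f))
    if len(h)>50: print(cv2.minAreaRect((h[:,:2]*1000).astype(np.float32)))
    if len(f)>50:
        r=f[:,:2]-[.4157,.2225]; e=r[np.hypot(*r.T)>.0395]; print('ear axis',np.degrees(np.angle(np.exp(2j*np.arctan2(e[:,1],e[:,0])).mean())/2),len(e), cv2.minEnclosingCircle((f[:,:2]*1000).astype(np.float32)))
go(.4155,.2225,.15,yaw=134)
```

```text
w2.npz 1589 1143
((415.8539123535156, 221.9501953125), (55.815277099609375, 44.84283447265625), 44.95646667480469)
ear axis 43.844883031522194 158 ((416.0032653808594, 222.00338745117188), 47.45017623901367)
w3.npz 1369 1011
((415.8610534667969, 221.3772735595703), (55.482975006103516, 45.810829162597656), 42.52119064331055)
ear axis 44.206603409415735 133 ((414.913818359375, 222.57113647460938), 47.41058349609375)
t 10.2 pos [523.1   3.2 250.6] ytool 67.3 tilt [ 0.07  0.1  -0.  ] q [-0.38  0.03  0.34  1.74 -0.01  1.38  1.13] F [ 0.2  1.  -0.1] grip 58.3 0.0
shift [184.2 160.6 100.5] turn [  0.    0.1 -66.7]
```

```bash
python3 -m jog '[[[10,9,0,0,0,-4,70],[30,26,0,0,0,-12,70],[55,48,5,0,0,-20,70],[82,72,10,0,0,-28,70],[110,96,20,0,0,-36,70],[135,118,30,0,0,-44,70],[157,137,40,0,0,-52,70],[173,151,50,0,0,-59,70],[182,159,55,0,0,-65,70],[184,160.5,60,0,0,-67,70]]]' 60; python3 -m jog '[[[0,0,0,0,0,0,70],[0,0,0,0,0,0,70],[0,0,0,0,0,0,70]]]'
python3 - <<'E'
from h import *
go(.4158,.2221,.032,yaw=134.2)
d=shot('wrist'); P=fcloud(d); Q=P.reshape(-1,3); Q=Q[np.hypot(Q[:,0]-.4157,Q[:,1]-.2225)<.045];h=Q[(Q[:,2]>.058)&(Q[:,2]<.067)]
print(len(h),cv2.minAreaRect((h[:,:2]*1000).astype(np.float32)))
E
```

```text
time: 11.2
position: [0.413, 0.2233, 0.1875]
tool_rot: [1.19, -2.904, 0.0]
ft_force: [0.6, -0.6, 0.0]
grip_width: 0.802
grip_force: 0.0
time: 11.5
position: [0.4155, 0.2215, 0.1897]
tool_rot: [-1.179, 2.911, -0.0]
ft_force: [-0.4, 1.0, -0.7]
grip_width: 0.803
grip_force: 0.0
t 11.5 pos [415.5 221.5 189.7] ytool 134.1 tilt [-0.01  0.02  0.  ] q [-0.64 -0.04  0.09  1.93  0.    1.26  1.79] F [-0.4  1.  -0.7] grip 69.8 0.0
shift [ -0.6   0.3 157.7] turn [-0.   0.  -0.1]
2454 ((415.73583984375, 221.84014892578125), (56.08279037475586, 43.98773193359375), 43.185394287109375)
```

```bash
python3 -m jog '[[[-0.4,0.3,15,0,0,0,70],[-0.4,0.3,45,0,0,0,70],[-0.4,0.3,80,0,0,0,70],[-0.4,0.3,110,0,0,0,70],[-0.4,0.3,132,0,0,0,70],[-0.4,0.3,146,0,0,0,70],[-0.4,0.3,153,0,0,0,70],[-0.4,0.3,156,0,0,0,70],[-0.4,0.3,156,0,0,0,70],[-0.4,0.3,156,0,0,0,70]]]' 60; python3 -c "
from h import *
go(.4158,.2221,.032,yaw=134.2)"
```

```text
time: 12.55
position: [0.4157, 0.2232, 0.0345]
tool_rot: [-1.183, 2.909, 0.001]
ft_force: [-0.8, -0.5, -0.4]
grip_width: 0.803
grip_force: 0.0
t 12.55 pos [415.7 223.2  34.5] ytool 134.3 tilt [-0.02  0.1   0.  ] q [-0.64  0.13  0.09  2.09 -0.02  0.92  1.81] F [-0.8 -0.5 -0.4] grip 69.9 0.0
shift [ 0.7 -0.9  2.5] turn [-0.   0.1  0.1]
```

```bash
python3 -m jog '[[[0.4,-0.5,2,0,0,0,60],[0.4,-0.5,2,0,0,0,50],[0.4,-0.5,2,0,0,0,42],[0.4,-0.5,2,0,0,0,40],[0.4,-0.5,2,0,0,0,40],[0.4,-0.5,2,0,0,0,40],[0.4,-0.5,2,0,0,0,40],[0.4,-0.5,2,0,0,0,40],[0.4,-0.5,-10,0,0,0,40],[0.4,-0.5,-30,0,0,0,40]]]' 60; python3 -c "
from h import *
go(.5224,.0033,.23,yaw=111)"
```

```text
time: 13.55
position: [0.4131, 0.2213, 0.0626]
tool_rot: [1.182, -2.906, 0.001]
ft_force: [-0.3, -0.6, -2.9]
grip_width: 0.503
grip_force: 60.0
t 13.55 pos [413.1 221.3  62.6] ytool 134.3 tilt [ 0.07 -0.27  0.  ] q [-0.64  0.09  0.09  2.07 -0.01  0.99  1.8 ] F [-0.3 -0.6 -2.9] grip 43.8 60.0
shift [  74.7 -232.2 -167.3] turn [ 0.  -0.3 23.3]
```

```bash
python3 -m jog '[[[0,0,-25,0,0,0,40],[0,0,-65,0,0,0,40],[2,-5,-105,0,0,3,40],[7,-20,-140,0,0,6,40],[15,-45,-160,0,0,10,40],[25,-75,-168,0,0,15,40],[37,-110,-168,0,0,20,40],[46,-140,-168,0,0,23,40],[50,-155,-168,0,0,23,40],[52,-162,-168,0,0,23,40]]]' 60; python3 -m jog '[[[0,0,0,0,0,0,40],[0,0,0,0,0,0,40],[0,0,0,0,0,0,40]]]';  python3 - <<'E'
from h import *
go(.5224,.0033,.23,yaw=111)
d=shot('wrist'); np.savez('w4.npz',img=d['image'],z=d['depth'],R=d['R'],t=d['t'],f=d['f'],c=[d['cx'],d['cy']]); save(d,'w4.png')
E
```

```text
time: 14.55
position: [0.4908, 0.068, 0.2316]
tool_rot: [0.575, -3.088, 0.0]
ft_force: [-0.1, -0.5, -3.2]
grip_width: 0.505
grip_force: 60.0
time: 14.85
position: [0.4903, 0.0714, 0.2315]
tool_rot: [0.583, -3.087, -0.001]
ft_force: [0.3, 0.3, -2.7]
grip_width: 0.501
grip_force: 60.0
t 14.85 pos [490.3  71.4 231.5] ytool 111.4 tilt [ 0.03 -0.02  0.  ] q [-0.47 -0.02  0.27  1.82  0.    1.34  1.74] F [ 0.3  0.3 -2.7] grip 43.6 60.0
shift [ -5.1 -75.1   1.4] turn [ 0.  -0.   0.4]
```

View pics/w4.png

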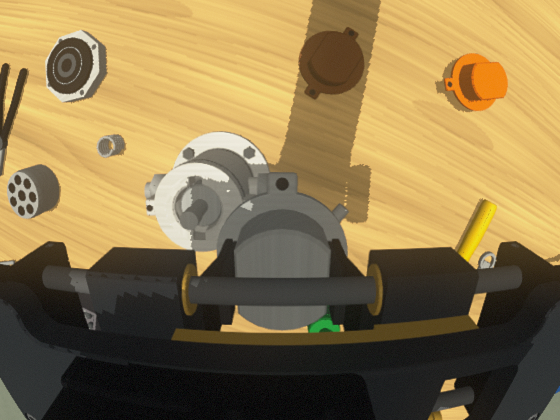

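The cap is held, with its visible ear at (283,182) aligned with the finger centre line. The housing is to the left at (200,205) with the element knob inside.

Run:
```python
from h import *
d=load('w4.npz'); P=fcloud(d)[160:300,205:360].reshape(-1,3); p0=np.array([.4903,.0714])
m=np.hypot(P[:,0]-p0[0],P[:,1]-p0[1])<.055; P=P[m]
print(np.histogram(P[:,2],bins=np.arange(.18,.28,.004))[0])
F=P[(P[:,2]>.222)&(P[:,2]<.235)]; zf=np.median(F[:,2]); F=F[abs(F[:,2]-zf)<.0025]; print('flange z',zf,len(F))
q=F[:,:2]; c=p0.copy()
for i in range(6):
    r=np.hypot(*(q-c).T); a=np.degrees(np.arctan2(*(q-c).T[::-1]))
    b=np.round(a/4); e=np.array([q[b==k][r[b==k].argmax()] for k in np.unique(b) if 34<r[b==k].max()*1000<39.5 ])
    cc,rr=circfit(e); from scipy.optimize import least_squares
    c=least_squares(lambda s:np.hypot(*(e-s).T)-.0367,c,loss='soft_l1',f_scale=.0005).x
print('centre',c*1000,len(e),cc*1000,rr*1000)
ear=q[(r>.0395)]; print('ear',np.degrees(np.arctan2(*(ear.mean(0)-c)[::-1])),len(ear), np.hypot(*(ear-c).T).max())
```

```text
[   0    0    0    0    0    0    0    0    0    0    1  114 3365  234
  266  281  304  334  389  509 4151  198  258  113    0]
flange z 0.23020070166503204 3416
centre [489.96024075  71.3899196 ] 42 [489.90717617  71.36754859] 36.66676592706461
ear -158.44188355200544 439 0.04702853122337164
```

```bash
python3 -m jog '[[[-1,-12,0,0,0,0,40],[-2.5,-35,0,0,0,0.3,40],[-4,-58,0,0,0,0.3,40],[-5,-71,0,0,0,0.3,40],[-5,-75,0,0,0,0.3,40],[-5,-75,0,0,0,0.3,40],[-5,-75,0,0,0,0.3,40],[-5,-75,5,0,0,0.3,40],[-5,-75,10,0,0,0.3,40],[-5,-75,10,0,0,0.3,40]]]' 60
python3 - <<'E'
from h import *
p=[]
for i in range(3): p.append(ctrl.get_state()['position']); ctrl.get_image('top')
print(np.array(p))
go(.5226,.0033,.165,yaw=111)
E
```

```text
time: 15.9
position: [0.5219, 0.0024, 0.2204]
tool_rot: [0.573, -3.087, -0.0]
ft_force: [0.1, -0.4, -3.4]
grip_width: 0.504
grip_force: 60.0
[[0.52192768 0.00236569 0.22043419]
 [0.52219395 0.00223376 0.22088176]
 [0.52248013 0.00208587 0.22127513]]
t 16.05 pos [522.7   2.  221.5] ytool 111.0 tilt [ 0.01 -0.    0.  ] q [-0.39  0.05  0.35  1.78 -0.02  1.32  1.9 ] F [ 0.   0.5 -2.9] grip 43.8 60.0
shift [-0.4  1.2 56.5] turn [ 0. -0. -0.]
```

```bash
python3 -m jog '[[[-0.2,1.1,6,0,0,0,40],[-0.2,1.1,14,0,0,0,40],[-0.2,1.1,24,0,0,0,40],[-0.2,1.1,34,0,0,0,40],[-0.2,1.1,44,0,0,0,40],[-0.2,1.1,52,0,0,0,40],[-0.2,1.1,57,0,0,0,40],[-0.2,1.1,60,0,0,0,40],[-0.2,1.1,60,0,0,0,40],[-0.2,1.1,60,0,0,0,40]]]' 60
python3 - <<'E'
from h import *
go(.5226,.0033,.129,yaw=111)
E
```

```text
time: 17.05
position: [0.5228, 0.003, 0.1619]
tool_rot: [-0.571, 3.088, 0.0]
ft_force: [0.3, -0.1, -2.7]
grip_width: 0.502
grip_force: 60.0
t 17.05 pos [522.8   3.  161.9] ytool 111.0 tilt [-0.01  0.04  0.  ] q [-0.39  0.09  0.35  1.86 -0.03  1.2   1.91] F [ 0.3 -0.1 -2.7] grip 43.7 60.0
shift [ 0.1  0.4 32.9] turn [-0.  0. -0.]
```

Foot at about 131 mm. Lower slowly through the mouth and the slots.

```bash
python3 -m jog '[[[0.1,0.2,3,0,0,0,40],[0.1,0.2,6,0,0,0,40],[0.1,0.2,9,0,0,0,40],[0.1,0.2,12,0,0,0,40],[0.1,0.2,14,0,0,0,40],[0.1,0.2,15,0,0,0,40],[0.1,0.2,15,0,0,0,40],[0.1,0.2,15,0,0,0,40]]]' 60
python3 - <<'E'
from h import *
go(.5226,.0033,.129,yaw=111)
E
```

```text
time: 17.85
position: [0.5225, 0.0031, 0.1466]
tool_rot: [-0.572, 3.089, 0.0]
ft_force: [0.5, -0.2, -2.9]
grip_width: 0.5
grip_force: 60.0
t 17.85 pos [522.5   3.1 146.6] ytool 111.0 tilt [-0.    0.01  0.  ] q [-0.39  0.1   0.35  1.88 -0.04  1.17  1.91] F [ 0.5 -0.2 -2.9] grip 43.5 60.0
shift [-0.2  0.1 17.6] turn [-0.  0. -0.]
```

Plug is in the bore (origin ~115 mm) with no contact. The pins enter next, then the spring.

```bash
python3 -m jog '[[[0,0,2,0,0,0,40],[0,0,4,0,0,0,40],[0,0,5.5,0,0,0,40],[0,0,7,0,0,0,40],[0,0,8.5,0,0,0,40],[0,0,10,0,0,0,40],[0,0,10,0,0,0,40],[0,0,10,0,0,0,40]]]' 60
python3 - <<'E'
from h import *
go(.5226,.0033,.129,yaw=111)
E
```

```text
time: 18.65
position: [0.5226, 0.0032, 0.1371]
tool_rot: [-0.571, 3.088, 0.0]
ft_force: [-1.1, 0.6, 4.4]
grip_width: 0.5
grip_force: 60.0
t 18.65 pos [522.6   3.2 137.1] ytool 111.0 tilt [ 0.    0.05 -0.  ] q [-0.39  0.11  0.35  1.89 -0.04  1.15  1.92] F [-1.1  0.6  4.4] grip 43.5 60.0
shift [-0.   0.1  8.1] turn [ 0.  0. -0.]
```

```bash
python3 -m jog '[[[0,0,1.5,0,0,0,40],[0,0,3,0,0,0,40],[0,0,4.5,0,0,0,40],[0,0,6,0,0,0,40],[0,0,7.5,0,0,0,40],[0,0,8.5,0,0,0,40],[0,0,8.5,0,0,0,40],[0,0,8.5,0,0,0,40]]]' 60
python3 - <<'E'
from h import *
go(.5226,.0033,.129,yaw=111)
E
```

```text
time: 19.45
position: [0.523, 0.0032, 0.1299]
tool_rot: [-0.571, 3.088, 0.001]
ft_force: [-3.4, 0.0, 12.0]
grip_width: 0.501
grip_force: 60.0
t 19.45 pos [523.    3.2 129.9] ytool 111.0 tilt [ 0.01  0.1  -0.  ] q [-0.38  0.12  0.35  1.9  -0.05  1.13  1.92] F [-3.4  0.  12. ] grip 43.6 60.0
shift [0.3 0.2 0.9] turn [ 0.   0.1 -0. ]
```

```bash
python3 -m jog '[[[0,0,1,0,0,0,40],[0,0,2,0,0,0,40],[0,0,3,0,0,0,40],[0,0,3,0,0,0,40],[0,0,3,0,0,0,40]]]' 60
python3 - <<'E'
from h import *
go(.5226,.0033,.129,yaw=111)
E
```

```text
time: 19.95
position: [0.523, 0.0032, 0.1297]
tool_rot: [-0.571, 3.087, 0.002]
ft_force: [-11.3, -0.4, 28.9]
grip_width: 0.502
grip_force: 60.0
t 19.95 pos [523.    3.2 129.7] ytool 111.0 tilt [ 0.07  0.12 -0.  ] q [-0.38  0.12  0.35  1.9  -0.05  1.13  1.92] F [-11.3  -0.4  28.9] grip 43.7 60.0
shift [0.3 0.2 0.7] turn [ 0.1  0.1 -0. ]
```

```bash
python3 -m jog '[[[0,0,0,0,0,4,40],[0,0,0,0,0,9,40],[0,0,0,0,0,15,40],[0,0,0,0,0,21,40],[0,0,0,0,0,27,40],[0,0,0,0,0,33,40],[0,0,0,0,0,39,40],[0,0,0,0,0,45,40],[0,0,0,0,0,48,40],[0,0,0,0,0,48,40]]]' 60
python3 - <<'E'
from h import *
go(.5226,.0033,.129,yaw=20); print(ctrl.get_state()['torque'])
E
```

```text
time: 20.95
position: [0.5239, 0.0036, 0.1297]
tool_rot: [0.734, 3.051, 0.004]
ft_force: [-9.4, 1.9, 28.7]
grip_width: 0.501
grip_force: 60.0
t 20.95 pos [523.9   3.6 129.7] ytool 62.9 tilt [ 0.19  0.14 -0.  ] q [-0.44  0.12  0.41  1.9  -0.05  1.13  1.09] F [-9.4  1.9 28.7] grip 43.6 60.0
shift [ 1.1 -0.9  0.7] turn [ 0.2  0.1 42.9]
[-0.05750646  2.16408558 -0.09509725]
```

```bash
python3 -m jog '[[[0.3,-0.3,0,0,0,6,40],[0.5,-0.5,0,0,0,12,40],[0.5,-0.5,0,0,0,18,40],[0.5,-0.5,0,0,0,24,40],[0.5,-0.5,0,0,0,30,40],[0.5,-0.5,0,0,0,35,40],[0.5,-0.5,0,0,0,39,40],[0.5,-0.5,0,0,0,42,40],[0.5,-0.5,0,0,0,44,40],[0.5,-0.5,0,0,0,44,40]]]' 60
python3 - <<'E'
from h import *
go(.5226,.0033,.129,yaw=20); print(ctrl.get_state()['torque'])
d=shot('wrist'); np.savez('w5.npz',img=d['image'],z=d['depth'],R=d['R'],t=d['t'],f=d['f'],c=[d['cx'],d['cy']]); save(d,'w5.png')
E
```

```text
time: 21.95
position: [0.5235, 0.0033, 0.1297]
tool_rot: [1.822, 2.556, 0.006]
ft_force: [-8.8, 0.8, 26.6]
grip_width: 0.501
grip_force: 60.0
t 21.95 pos [523.5   3.3 129.7] ytool 19.0 tilt [ 0.25 -0.01  0.  ] q [-0.48  0.12  0.46  1.9  -0.06  1.13  0.33] F [-8.8  0.8 26.6] grip 43.6 60.0
shift [ 0.3 -0.9  0.7] turn [ 0.2 -0.  -1. ]
[-0.07420613  2.21371117  0.37243657]
```

View pics/w5.png

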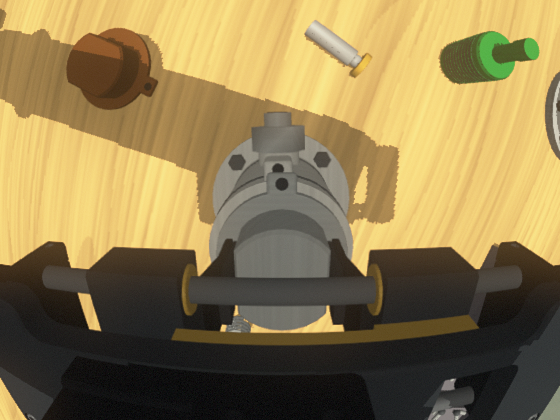

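The cap's ear (282,183) stands over the boss (278,168), in line with the pipe union. Checking the angle and flange height.

```bash
python3 - <<'E'
from h import *
from scipy.optimize import least_squares
d=load('w5.npz'); P=fcloud(d)[160:300,205:360].reshape(-1,3); p0=np.array([.5232,.0033])
P=P[np.hypot(P[:,0]-p0[0],P[:,1]-p0[1])<.055]
F=P[(P[:,2]>.123)&(P[:,2]<.134)]; zf=np.median(F[:,2]); F=F[abs(F[:,2]-zf)<.0025]; print('flange z',zf,len(F))
q=F[:,:2]; c=p0.copy()
for i in range(6):
    r=np.hypot(*(q-c).T); b=np.round(np.degrees(np.arctan2(*(q-c).T[::-1]))/4)
    e=np.array([q[b==k][r[b==k].argmax()] for k in np.unique(b) if 34<r[b==k].max()*1000<39.5 ])
    c=least_squares(lambda s:np.hypot(*(e-s).T)-.0367,c,loss='soft_l1',f_scale=.0005).x
ear=q[r>.0395]; print('centre',c*1000,'ear',np.degrees(np.arctan2(*(ear.mean(0)-c)[::-1])),len(ear))
E
python3 -m jog '[[[0,-0.5,0.5,0,0,1,40],[0,-0.5,0.5,0,0,2,40],[0,-0.5,0.5,0,0,2,40],[0,-0.5,0.5,0,0,2,40],[0,-0.5,0.5,0,0,2,40]]]' 60; python3 -c "
from h import *
go(.5226,.0033,.129,yaw=20); print(ctrl.get_state()['torque'])"
```

```text
flange z 0.12841659955275786 3423
centre [522.95338216   2.94421463] ear 109.23138315692907 439
time: 22.5
position: [0.5232, 0.0032, 0.1297]
tool_rot: [1.862, 2.527, 0.005]
ft_force: [-9.2, -0.1, 30.3]
grip_width: 0.497
grip_force: 60.1
t 22.5 pos [523.2   3.2 129.7] ytool 17.2 tilt [ 0.26  0.01 -0.  ] q [-0.49  0.12  0.46  1.9  -0.06  1.13  0.3 ] F [-9.2 -0.1 30.3] grip 43.2 60.1
shift [ 0.2 -0.6  0.7] turn [ 0.3  0.  -2.8]
[-0.16842659  2.49924234  1.14142902]
```

At the stop (moment rising to 1.1 N m), flush, gripped at 60 N and pressed with about 30 N. I'm handing it in.

```bash
python3 -c "
from bench import ctrl
print(ctrl.close_job())"
```

```text
the job is handed in; nothing more can be done
None
```

The strainer is refitted and handed in, with no verdict returned: the element stands on the spring plate, and the cap is flush and turned about 90° clockwise to the stop, ears over the bosses, still gripped at 60 N and pressed down with about 30 N.

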